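# Slide the flat plate over the granite slab's front edge for pickup

## Task

The thin rectangular metal plate lies flat on the granite slab and cannot be picked up there. Without lifting it off the slab, slide it towards the robot, squarely, until about a third of it sticks out over the slab's front edge, and leave it lying there flat and at rest. Leave the round disc beside it where it is.

Things in the scene. Friction and masses are not known exactly. Their poses are not given: they have to be found in the camera images.
- flat_plate: Loose rectangular aluminium plate with a small dark hole at each corner: 80 mm along its x, 92 mm along its y, 6 mm thick, about 0.12 kg. Origin: centre of its underside, z up. Lies flat in the left or right half of the slab, its x within 10 degrees of the slab's x, its near side 18 mm or more behind the front edge, its far side free. Slides with ordinary friction; tips if 40 mm overhangs.
- disc: The round thin aluminium disc, 80 mm in diameter, 6 mm thick, about 0.10 kg, loose, with one small dark hole in its middle. Origin at the centre of its underside. It lies flat on the other half of the same slab, about 130 mm from the plate centre to centre. Not to be disturbed.
- slab: Fixed dark grey granite slab on four feet: 130 mm along its x, 280 mm along its y, flat top 70 mm above the bench. Origin: centre of its underside, at bench height; z up, x away from the robot to the rear, y to the left. Turned up to 18 degrees on the bench. The instrument behind it, 120 mm high, may stand only 10 mm behind the slab.
- front_edge (a point): The middle of the slab's front top edge, the one nearest the robot: at x = -65 mm, y = 0, z = 70 mm in the slab's frame, with the slab's axes. The edge runs along the slab's y.
Mind the look-alikes: they are no part of the job. What is shaped like the flat_plate but orange is not meant.

How it is judged (in metres and radians):
At the end, for the whole second after the job is handed in: The plate lies flat and at rest on the slab's top, with 17 to 37 mm of its 80 mm length over the front edge (its centre 3 to 23 mm behind that edge), within 12 degrees of square to the edge, and its centre within 100 mm of the slab's middle line sideways (x of flat_plate in the frame of slab between -0.062 and -0.042 m and y of flat_plate in the frame of slab between -0.1 and 0.1 m and z of flat_plate in the frame of slab between 0.066 and 0.074 m and angle between flat_plate's own z axis and vertical below 0.08 rad and angle between the x axis of flat_plate and the x axis of slab, either way round below 0.21 rad and linear speed of flat_plate below 0.02 m/s and angular speed of flat_plate below 0.2 rad/s); the robot touches nothing.
It fails at once if the plate is lifted off the slab (more than 15 mm) (z of flat_plate in the frame of slab above 0.085 m).
It fails at once if the plate falls off the slab (z of flat_plate in the frame of slab below 0.045 m).
It fails at once if the round disc is moved by more than 15 mm (distance of disc from where it was at the start of the episode above 0.015 m).
It also fails if it takes over 40 s, if anything falls off the work surface, if the arm or the gripper's body presses on something with over 40 N, if the wrist force passes 120 N, or if a joint passes its speed limit or range.

## Robot

A 6-joint arm with a two-finger parallel gripper is mounted at the origin on a cart in front of the work surface, level with it; the furniture and walls round the work are solid. World frame = base frame: x ahead of the robot, y to its left, z up, the work surface at z = 0. Lengths are in mm, angles in rad, forces in N, time in s.
With the tool pointing down it reaches from about 400 to 925 mm from the base axis. Payload 12.5 kg.
Tool frame: the origin (TCP) lies between the finger pads; the fingertips stand 11 mm ahead of it and the grasp point (between the pads) lies 8 mm behind it; y points along the fingers, x is the direction in which the jaws open and shut, and the axes are right-handed (so a half turn about y gives the same grasp; the last joint's range is limited). The gripper opens to 95 mm and grips with 3 to 60 N. Pads are 20 mm wide; open, the fingers measure 119 mm over their backs; the gripper's body (75 mm by 180 mm) begins 59 mm behind the grasp point.
Start: joints at [1.243, 0.491, 1.559, -0, 1.092, -0.106], TCP at [137.472, 609.711, 225.661] pointing down, gripper open.
Joint ranges: [-3.1, 3.1], [-0.84, 2.19], [0.05, 2.79], [-1.13, 4.28], [0.06, 2.93], [-2.69, 2.69]. Speed limits (rad/s): [2.22, 2.22, 2.79, 3.14, 3.14, 3.14].

## Interface

Orientations are given as [roll, pitch, yaw] about the fixed x, y, z axes, in that order (R = Rz(yaw) Ry(pitch) Rx(roll)).
In Python, from cell import env gives the robot as it stands.
- The arm moves only by the tool jog_arm, never from a script. Its argument "series" is a list of rows, each an object of numbers: "dx", "dy", "dz": the shift along the world's x, y, z in m; "rx", "ry", "rz": the turn, a rotation vector about the world's x, y, z in degrees; "gripper": the opening, from 0 (shut) to 1 (fully open). A call has 1 to 12 rows; each row shifts and turns the commanded pose from where the row before left it; what a row does not reach is not made up. A row lasts 1/10 s, in which the tool goes at most 50 mm and 8.59 degrees, less where a joint would pass 70% of its speed; a pose out of reach is approached as far as the arm can. A call is refused whole if a number of a shift passes 0.05 or a number of a turn 8.59, either way. A call with a gripper value outside its range is refused whole. The fingers move at their own pace and stop on an object; the grip force is fixed at half the most. Time passes only in rows, so rows that do not move let the fingers close. It gives the time, the measured TCP pose, the force and the opening at its end, in the units of the state.
- env.state(): the state, without advancing time (a new reading comes with each control period).
- env.read_camera(name): name is "scene" or "top" or "wrist"; returns the picture (480x640x3 uint8, red, green, blue); there is no depth.
- env.camera_info(name): a dict with "camera_matrix" (3x3 intrinsics, pixels), "k1" (the pictures are not rectified: a ray, as slopes to the right and down, at radius r is drawn at 1 + k1 r^2 times it, then the intrinsics apply), "R" (3x3) and "t" (3): a world point X has camera coordinates R X + t; the wrist camera has in their place "mount" (4x4, takes a point from camera to tool coordinates, whose origin is the TCP and whose axes are the tool frame's). Camera axes: x right, y down, z forward; pixel columns grow to the right and rows downward; lengths in mm; the calibration is good to about 2 mm. A picture is of the moment at which its call begins: read the wrist's pose just before it. camera_info takes no time and is no camera call.
- env.job_done(): hands the job in, once; it reports no verdict.
The state is a dict: "t": time; "joints": joint angles; "qvel": joint speeds; "tau": joint torques, N m; "eef_pos": TCP position; "tcp_rot": TCP orientation; "ft_force": force on the tool from outside, world axes, zero at the start; "moment": the same for the moment, N m; "opening": opening from 0.0 (shut) to 1.0 (fully open).
Only numpy, scipy, OpenCV 4.12 (cv2) and the standard library are available. Lean on these libraries where they do the work, as an engineer would, in place of code of your own. Each camera call takes 0.05 s, during which the arm holds its last target.

## Working session

There is one attempt and no reset: what is moved stays moved. The work goes in short steps, Python scripts to look and compute and a tool call to move; the robot and the scene stay as the last step left them, time stands still between calls to the robot, and variables do not carry over. Pictures are saved under pics/ and viewed, and the job is handed in when it is done.

Besides the shell and the picture viewer there is one more tool, called after "Request:" as a command line: name --argument value ..., lists and objects as JSON in quotes. jog_arm: Moves the arm, as the interface text tells. Its arguments: {"type":"object","properties":{"series":{"type":"array"}},"required":["series"]}

```bash
ls; mkdir -p pics; python3 - <<'E'
from cell import env
import cv2
print(env.state())
for n in("top","scene","wrist"):
    i=env.camera_info(n);print(n,i)
    cv2.imwrite(f"pics/{n}0.png",cv2.cvtColor(env.read_camera(n),cv2.COLOR_RGB2BGR))
E
```

```text
pics
{'t': 0.0, 'joints': array([ 1.24339750e+00,  4.91549161e-01,  1.55947597e+00, -8.51484794e-06,
        1.09170952e+00, -1.05600217e-01]), 'qvel': array([-0.00118858, -0.00035087, -0.00027456, -0.0005421 ,  0.0008468 ,
       -0.00155868]), 'tau': array([ 1.90468840e-03, -6.12632990e+01, -2.58190960e+01,  6.92763110e-02,
        4.80861089e-02, -1.13570204e-04]), 'eef_pos': array([137.39012556, 609.45827702, 225.05907378]), 'tcp_rot': array([-1.57068347e+00,  1.13643147e-03,  1.34900171e+00]), 'ft_force': array([-0.26253566,  0.59754175, -0.08729716]), 'moment': array([ 0.03071468, -0.01040798, -0.03377118]), 'opening': 1.0008826097551657}
top {'camera_matrix': array([[573.64276185,   0.        , 319.13870413],
       [  0.        , 573.64276185, 247.38260143],
       [  0.        ,   0.        ,   1.        ]]), 'k1': 0.062336678202176615, 'R': array([[-0.01473502, -0.99964159, -0.02235091],
       [-0.99692788,  0.01640742, -0.07658723],
       [ 0.0769265 ,  0.02115373, -0.99681234]]), 't': array([ -14.60239796,  532.62508234, 1266.02840826])}
scene {'camera_matrix': array([[
[... 241 characters left out ...]
3095, -0.6635646 , -0.62237313],
       [ 0.3440549 ,  0.51878889, -0.78261377]]), 't': array([-453.96804899,  237.78906846,  759.36459997])}
wrist {'camera_matrix': array([[404.16326463,   0.        , 325.13841692],
       [  0.        , 404.16326463, 242.93342185],
       [  0.        ,   0.        ,   1.        ]]), 'k1': -0.018641671364317405, 'mount': array([[ 9.99999731e-01, -5.53211272e-04,  4.80942659e-04,
         2.72276848e-01],
       [-6.12052027e-04, -2.69054732e-01,  9.63124694e-01,
        -1.59883977e+02],
       [-4.03411539e-04, -9.63124730e-01, -2.69054998e-01,
         7.67330070e+01],
       [ 0.00000000e+00,  0.00000000e+00,  0.00000000e+00,
         1.00000000e+00]])}
```

View pics/top0.png

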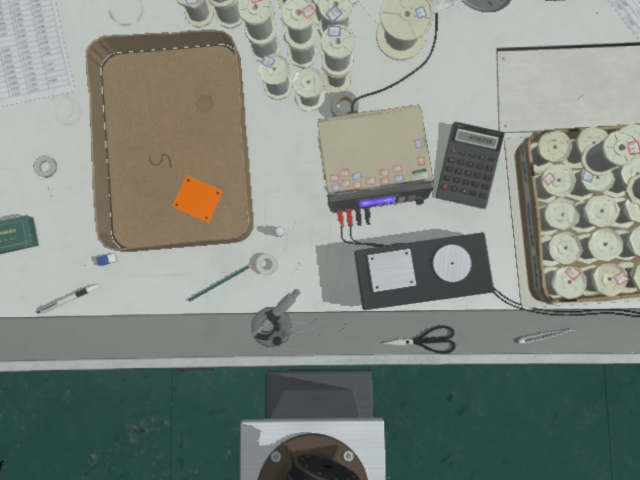

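View pics/scene0.png

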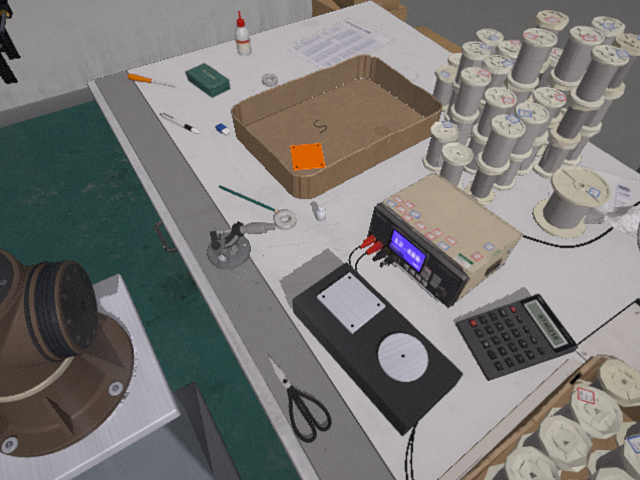

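View pics/wrist0.png

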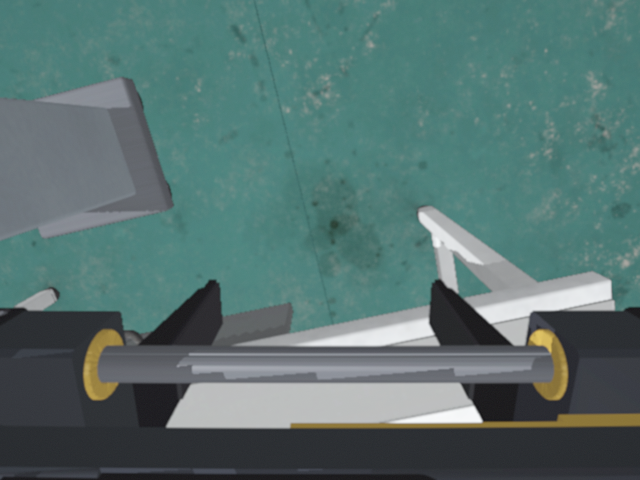

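Candidates: the silver plate with corner holes (top px 391,270), the orange look-alike (199,199) and the round disc (452,264). I choose the silver plate and check it in a close crop.

```bash
python3 - <<'E'
import cv2
a=cv2.imread("pics/top0.png")[225:315,345:505]
cv2.imwrite("pics/topc.png",cv2.resize(a,None,fx=5,fy=5,interpolation=cv2.INTER_CUBIC))
a=cv2.imread("pics/scene0.png")[250:440,280:480]
cv2.imwrite("pics/scenec.png",cv2.resize(a,None,fx=3,fy=3,interpolation=cv2.INTER_CUBIC))
E
```

```text
(no output)
```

View pics/topc.png

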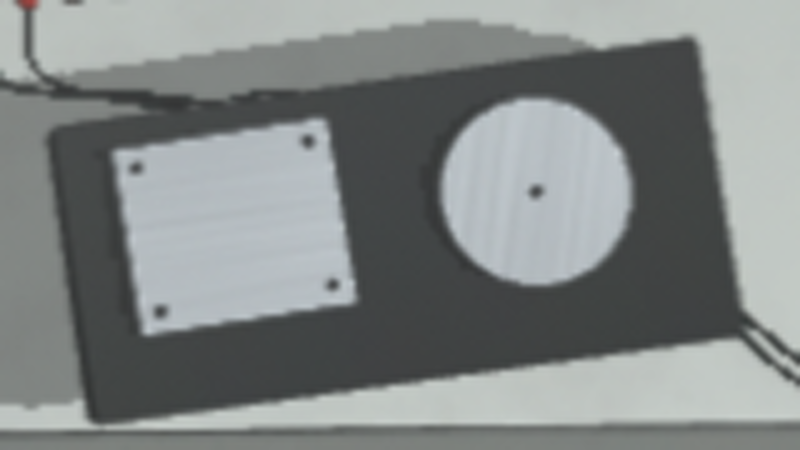

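View pics/scenec.png

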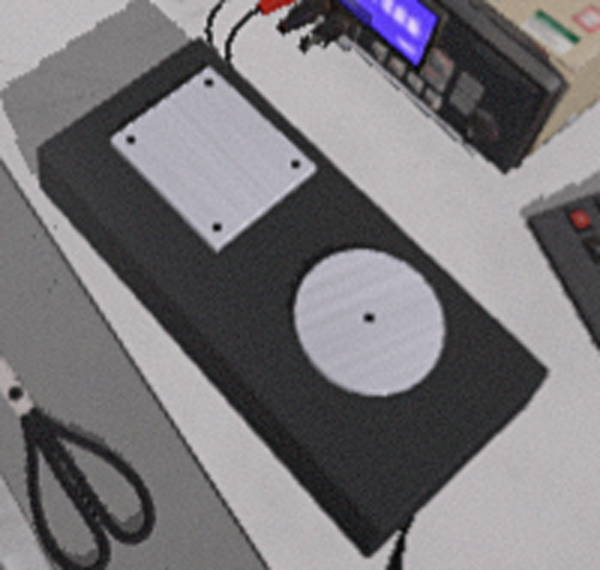

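```bash
cat > h.py <<'E'
import numpy as np,cv2
from cell import env
def und(i,uv):
    K=i["camera_matrix"];k=i["k1"]
    d=np.array([k,0,0,0,0.])
    return cv2.undistortPoints(np.array(uv,float).reshape(-1,1,2),K,d).reshape(-1,2)
def toplane(i,uv,z,R=None,C=None):
    s=und(i,uv);d=np.c_[s,np.ones(len(s))]
    if R is None: R=i["R"].T;C=-R@i["t"]
    w=d@R.T
    return C+w*((z-C[2])/w[:,2])[:,None]
def crop2px(p,x0,y0,f): p=np.array(p,float);return (p+.5)/f-.5+[x0,y0]
def rect(P,a,b):
    # P: rear-left, rear-right, front-right, front-left
    c=P.mean(0); ys=((P[0]-P[1])+(P[3]-P[2]))/2; xs=((P[0]-P[3])+(P[1]-P[2]))/2
    yaw=np.arctan2(-ys[0],ys[1])
    return c,np.linalg.norm(xs[:2]),np.linalg.norm(ys[:2]),np.degrees(yaw),np.degrees(np.arctan2(xs[1],xs[0]))
E
python3 - <<'E'
from h import *
np.set_printoptions(precision=2,suppress=True)
it=env.camera_info("top");isc=env.camera_info("scene")
for nm,i,pl,sl,dc in(("top",it,crop2px([(111,150),(328,118),(357,301),(142,335)],345,225,5),crop2px([(52,128),(695,37),(740,332),(92,423)],345,225,5),crop2px([(536,190)],345,225,5)),
 ("scene",isc,crop2px([(207,67),(316,167),(218,250),(110,138)],280,250,3),crop2px([(205,40),(548,370),(373,510),(40,148)],280,250,3),crop2px([(369,317)],280,250,3))):
    P=toplane(i,pl,76);S=toplane(i,sl,70);D=toplane(i,dc,76)
    print(nm,P[:,:2].tolist(),rect(P,0,0),"\nslab",S[:,:2].tolist(),rect(S,0,0),"\ndisc",D)
E
```

```text
top [[510.8805932202499, -125.76742095744092], [523.084255052116, -218.383167516103], [445.0281634636509, -228.4676539320439], [431.8808984859741, -137.21438829439697]] (array([ 477.72, -177.46,   76.  ]), np.float64(79.26241782548583), np.float64(92.80420671519856), np.float64(7.850158627849615), np.float64(7.806261922148349)) 
slab [[521.1473228349264, -101.01972636547852], [555.6512498740653, -375.6301765011562], [429.8979770546187, -389.67987347635545], [394.80346722746384, -115.5261742363871]] (array([ 475.38, -245.46,   70.  ]), np.float64(126.85465656565927), np.float64(276.58002189882035), np.float64(7.228095511824922), np.float64(6.462596893725767)) 
disc [[ 491.01 -305.21   76.  ]]
scene [[509.9461093676427, -129.0417684286852], [523.8105803513499, -219.5211446844641], [446.0533237463069, -232.0892458748218], [433.452147757677, -139.91364471923924]] (array([ 478.32, -180.14,   76.  ]), np.float64(78.01101022471107), np.float64(92.28118882362936), np.float64(8.244450117407826), np.float64(8.640548824977031)) 
slab [[522.9993105125304, -108.57370069113404], [555.5474729313286, -378.245451617242], [432.9317613969949, -384.124862856855], [397.0362880651472, -120.7429949575714]] (array([ 477.13, -247.92,   70.  ]), np.float64(124.61655463701175), np.float64(268.71485436127875), np.float64(7.316696574082181), np.float64(4.152821619327383)) 
disc [[ 492.01 -306.94   76.  ]]
```

```bash
python3 - <<'E'
import cv2
a=cv2.imread("pics/top0.png")[180:280,310:450]
cv2.imwrite("pics/topi.png",cv2.resize(a,None,fx=5,fy=5,interpolation=cv2.INTER_CUBIC))
a=cv2.imread("pics/scene0.png")[190:340,300:480]
cv2.imwrite("pics/scenei.png",cv2.resize(a,None,fx=4,fy=4,interpolation=cv2.INTER_CUBIC))
E
```

```text
(no output)
```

View pics/topi.png

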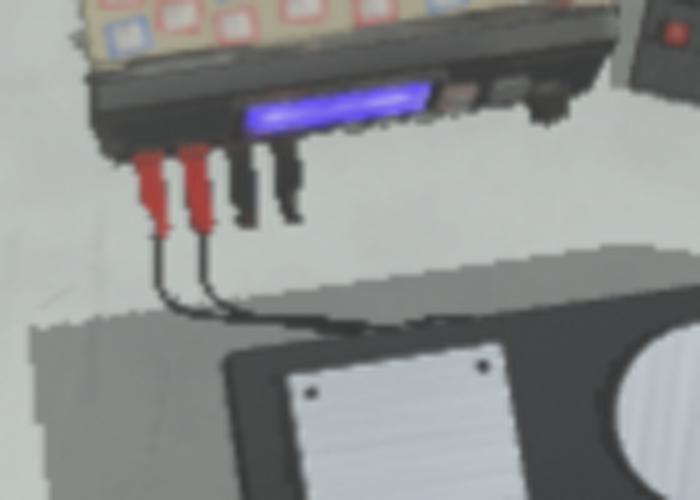

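View pics/scenei.png

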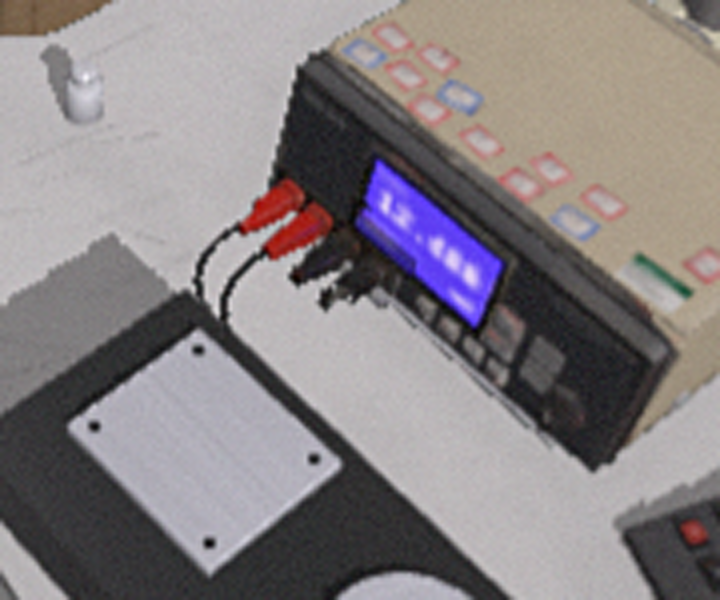

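The crop confirms the choice: a silver rectangle with four corner holes, disc clearly separate, and 45 mm or more free behind the slab. I'll push it from behind with two spread fingers. First move: swing towards the slab.

Request:
jog_arm --series '[{"dx": 0.027, "dy": -0.031, "rz": 5, "gripper": 0.62}, {"dx": 0.027, "dy": -0.031, "rz": 5, "gripper": 0.62}, {"dx": 0.027, "dy": -0.031, "rz": 5, "gripper": 0.62}, {"dx": 0.027, "dy": -0.031, "rz": 5, "gripper": 0.62}, {"dx": 0.027, "dy": -0.031}, {"dx": 0.027, "dy": -0.031}, {"dx": 0.027, "dy": -0.031}, {"dx": 0.027, "dy": -0.031}, {"dx": 0.027, "dy": -0.031}, {"dx": 0.027, "dy": -0.031}, {"dx": 0.027, "dy": -0.031}, {"dx": 0.027, "dy": -0.031}]'

```text
$.series[0]: bad value
```

Request:
jog_arm --series '[{"dx": 0.0065, "dy": -0.034}, {"dx": 0.0065, "dy": -0.034}, {"dx": 0.0065, "dy": -0.034}, {"dx": 0.0065, "dy": -0.034}, {"dx": 0.0065, "dy": -0.034}, {"dx": 0.0065, "dy": -0.034}, {"dx": 0.0065, "dy": -0.034}, {"dx": 0.0065, "dy": -0.034}, {"dx": 0.0065, "dy": -0.034}, {"dx": 0.0065, "dy": -0.034}, {"dx": 0.0065, "dy": -0.034}, {"dx": 0.0065, "dy": -0.034}]'

```text
$.series[0]: bad value
```

Request:
jog_arm --series '[{"dx": 0.027, "dy": -0.031, "dz": 0, "rx": 0, "ry": 0, "rz": 5, "gripper": 0.62}]'

```text
t: 0.25
eef_pos: [162.9, 580.2, 225.0]
tcp_rot: [-1.57, -0.0, 1.44]
ft_force: [0.8, -1.9, -0.5]
opening: 0.956
```

All fields are needed.

Request:
jog_arm --series '[{"dx": 0.027, "dy": -0.031, "dz": 0, "rx": 0, "ry": 0, "rz": 5, "gripper": 0.62}, {"dx": 0.027, "dy": -0.031, "dz": 0, "rx": 0, "ry": 0, "rz": 5, "gripper": 0.62}, {"dx": 0.027, "dy": -0.031, "dz": 0, "rx": 0, "ry": 0, "rz": 5, "gripper": 0.62}, {"dx": 0.027, "dy": -0.031, "dz": 0, "rx": 0, "ry": 0, "rz": 0, "gripper": 0.62}, {"dx": 0.027, "dy": -0.031, "dz": 0, "rx": 0, "ry": 0, "rz": 0, "gripper": 0.62}, {"dx": 0.027, "dy": -0.031, "dz": 0, "rx": 0, "ry": 0, "rz": 0, "gripper": 0.62}, {"dx": 0.027, "dy": -0.031, "dz": 0, "rx": 0, "ry": 0, "rz": 0, "gripper": 0.62}, {"dx": 0.027, "dy": -0.031, "dz": 0, "rx": 0, "ry": 0, "rz": 0, "gripper": 0.62}, {"dx": 0.027, "dy": -0.031, "dz": 0, "rx": 0, "ry": 0, "rz": 0, "gripper": 0.62}, {"dx": 0.027, "dy": -0.031, "dz": 0, "rx": 0, "ry": 0, "rz": 0, "gripper": 0.62}, {"dx": 0.027, "dy": -0.031, "dz": 0, "rx": 0, "ry": 0, "rz": 0, "gripper": 0.62}]'

```text
t: 1.35
eef_pos: [462.3, 236.2, 225.6]
tcp_rot: [-1.571, -0.0, 1.698]
ft_force: [0.8, 0.4, -0.1]
opening: 0.618
```

Request:
jog_arm --series '[{"dx": 0.006, "dy": -0.034, "dz": 0, "rx": 0, "ry": 0, "rz": 0, "gripper": 0.62}, {"dx": 0.006, "dy": -0.034, "dz": 0, "rx": 0, "ry": 0, "rz": 0, "gripper": 0.62}, {"dx": 0.006, "dy": -0.034, "dz": 0, "rx": 0, "ry": 0, "rz": 0, "gripper": 0.62}, {"dx": 0.006, "dy": -0.034, "dz": 0, "rx": 0, "ry": 0, "rz": 0, "gripper": 0.62}, {"dx": 0.006, "dy": -0.034, "dz": 0, "rx": 0, "ry": 0, "rz": 0, "gripper": 0.62}, {"dx": 0.006, "dy": -0.034, "dz": 0, "rx": 0, "ry": 0, "rz": 0, "gripper": 0.62}, {"dx": 0.006, "dy": -0.034, "dz": 0, "rx": 0, "ry": 0, "rz": 0, "gripper": 0.62}, {"dx": 0.006, "dy": -0.034, "dz": 0, "rx": 0, "ry": 0, "rz": 0, "gripper": 0.62}, {"dx": 0.006, "dy": -0.034, "dz": 0, "rx": 0, "ry": 0, "rz": 0, "gripper": 0.62}, {"dx": 0.006, "dy": -0.034, "dz": 0, "rx": 0, "ry": 0, "rz": 0, "gripper": 0.62}, {"dx": 0.006, "dy": -0.034, "dz": 0, "rx": 0, "ry": 0, "rz": 0, "gripper": 0.62}, {"dx": 0.006, "dy": -0.034, "dz": 0, "rx": 0, "ry": 0, "rz": 0, "gripper": 0.62}]'

```text
t: 2.55
eef_pos: [533.4, -171.7, 225.5]
tcp_rot: [-1.571, -0.0, 1.698]
ft_force: [0.7, 1.4, -0.4]
opening: 0.619
```

```bash
python3 - <<'E'
from h import *
print(env.state()["eef_pos"],env.state()["tcp_rot"])
cv2.imwrite("pics/wrist1.png",cv2.cvtColor(env.read_camera("wrist"),cv2.COLOR_RGB2BGR))
E
```

```text
[ 533.4382561  -171.72848854  225.51052134] [-1.57054562e+00 -3.31663652e-04  1.69794302e+00]
```

View pics/wrist1.png

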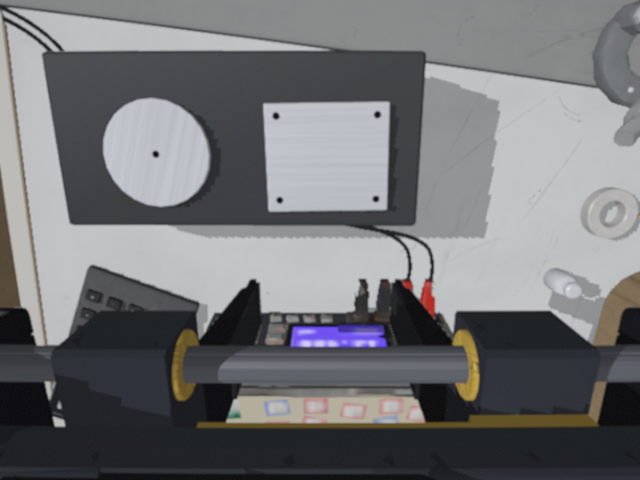

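Wrist view shows the slab (corners about 425,52 / 44,53 / 72,224 / 415,223) and the plate (263,103)–(390,210), between the slab and the fingers. I'll cross-check with this view.

```bash
cat >> h.py <<'E'
from scipy.spatial.transform import Rotation
def wristpose(i,p,r):
    M=i["mount"];Rt=Rotation.from_euler("xyz",r).as_matrix()
    return Rt@M[:3,:3],Rt@M[:3,3]+p
E
python3 - <<'E'
from h import *
np.set_printoptions(precision=2,suppress=True)
i=env.camera_info("wrist");R,C=wristpose(i,np.array([533.44,-171.73,225.5]),[-1.5705,-.0003,1.698])
P=toplane(i,[(390,210),(267,212),(263,103),(388,101)],76,R,C)
S=toplane(i,[(415,223),(72,224),(44,53),(425,52)],70,R,C)
print(P[:,:2],rect(P,0,0));print(S[:,:2],rect(S,0,0))
print(toplane(i,[(155,154)],76,R,C), toplane(i,[(300,330)],0,R,C),toplane(i,[(370,284)],60,R,C))
E
```

```text
[[ 510.39 -123.03]
 [ 524.04 -217.77]
 [ 444.13 -227.84]
 [ 431.28 -137.98]] (array([ 477.46, -176.65,   76.  ]), np.float64(80.48645508272826), np.float64(93.24660018523242), np.float64(8.171602525391444), np.float64(8.939086019627272))
[[ 519.3  -100.25]
 [ 554.81 -373.69]
 [ 428.78 -389.59]
 [ 394.26 -116.26]] (array([ 474.29, -244.95,   70.  ]), np.float64(126.53815336682283), np.float64(275.6116801007001), np.float64(7.299118225396983), np.float64(7.243348025349932))
[[ 490.43 -305.32   76.  ]] [[ 662.08 -181.19    0.  ]] [[ 579.1  -126.18   60.  ]]
```

Request:
jog_arm --series '[{"dx": 0.003, "dy": 0.001, "dz": -0.03, "rx": 0, "ry": 0, "rz": 0, "gripper": 0.62}, {"dx": 0, "dy": 0, "dz": -0.04, "rx": 0, "ry": 0, "rz": 0, "gripper": 0.62}, {"dx": 0, "dy": 0, "dz": -0.04, "rx": 0, "ry": 0, "rz": 0, "gripper": 0.62}, {"dx": 0, "dy": 0, "dz": -0.02, "rx": 0, "ry": 0, "rz": 0, "gripper": 0.62}, {"dx": 0, "dy": 0, "dz": -0.006, "rx": 0, "ry": 0, "rz": 0, "gripper": 0.62}, {"dx": 0, "dy": 0, "dz": 0, "rx": 0, "ry": 0, "rz": 0, "gripper": 0.62}]'

```text
t: 3.2
eef_pos: [536.4, -169.1, 89.3]
tcp_rot: [-1.57, -0.001, 1.698]
ft_force: [0.8, 0.6, 0.6]
opening: 0.622
```

```bash
python3 - <<'E'
from h import *
print(env.state()["eef_pos"],env.state()["tcp_rot"])
for n in("scene","wrist"):
  cv2.imwrite(f"pics/{n}2.png",cv2.cvtColor(env.read_camera(n),cv2.COLOR_RGB2BGR))
a=cv2.imread("pics/scene2.png")[200:400,260:500]
cv2.imwrite("pics/scene2c.png",cv2.resize(a,None,fx=3,fy=3,interpolation=cv2.INTER_CUBIC))
E
```

```text
[ 536.36474    -169.12985063   89.27889491] [-1.56975526e+00 -7.34265750e-04  1.69818262e+00]
```

View pics/scene2c.png

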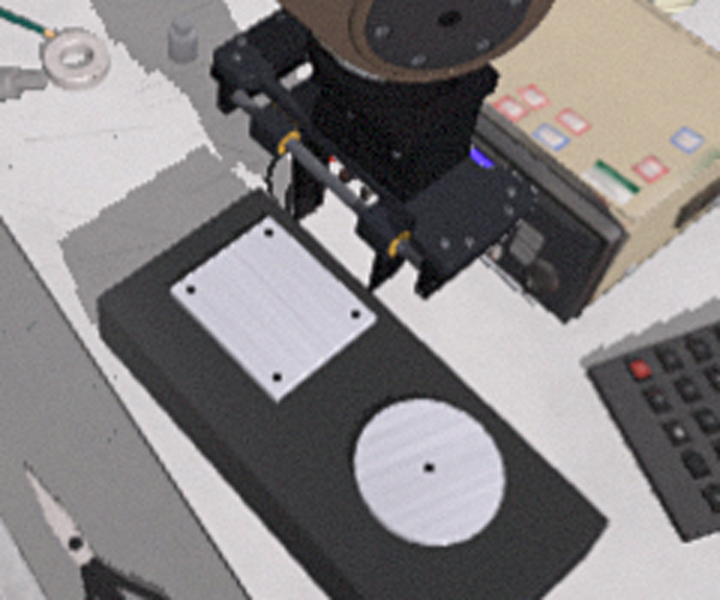

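View pics/wrist2.png

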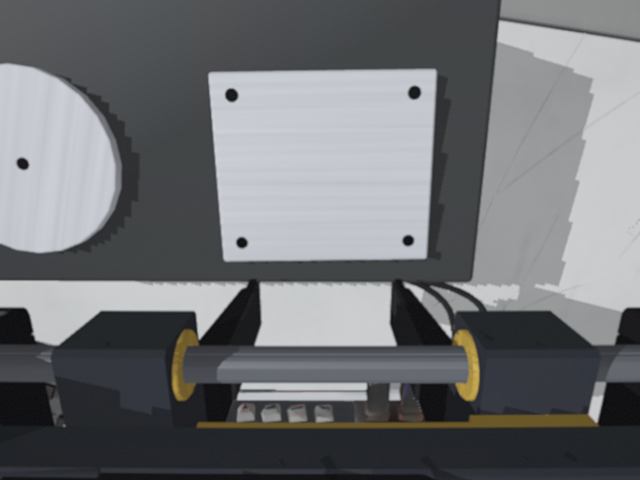

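Request:
jog_arm --series '[{"dx": 0, "dy": 0, "dz": -0.003, "rx": 0, "ry": 0, "rz": 0, "gripper": 0.62}, {"dx": 0, "dy": 0, "dz": -0.003, "rx": 0, "ry": 0, "rz": 0, "gripper": 0.62}, {"dx": 0, "dy": 0, "dz": 0, "rx": 0, "ry": 0, "rz": 0, "gripper": 0.62}]'

```text
t: 3.6
eef_pos: [536.5, -169.3, 83.8]
tcp_rot: [-1.571, 0.0, 1.698]
ft_force: [-0.3, -0.0, -0.2]
opening: 0.618
```

Request:
jog_arm --series '[{"dx": -0.004, "dy": -0.0005, "dz": 0, "rx": 0, "ry": 0, "rz": 0, "gripper": 0.62}, {"dx": -0.004, "dy": -0.0005, "dz": 0, "rx": 0, "ry": 0, "rz": 0, "gripper": 0.62}, {"dx": -0.004, "dy": -0.0005, "dz": 0, "rx": 0, "ry": 0, "rz": 0, "gripper": 0.62}, {"dx": -0.004, "dy": -0.0005, "dz": 0, "rx": 0, "ry": 0, "rz": 0, "gripper": 0.62}]'

```text
t: 4.0
eef_pos: [520.2, -171.4, 83.8]
tcp_rot: [-1.571, 0.0, 1.698]
ft_force: [1.5, 0.1, -0.3]
opening: 0.619
```

Request:
jog_arm --series '[{"dx": -0.004, "dy": -0.0005, "dz": 0, "rx": 0, "ry": 0, "rz": 0, "gripper": 0.62}, {"dx": -0.004, "dy": -0.0005, "dz": 0, "rx": 0, "ry": 0, "rz": 0, "gripper": 0.62}, {"dx": -0.004, "dy": -0.0005, "dz": 0, "rx": 0, "ry": 0, "rz": 0, "gripper": 0.62}, {"dx": -0.004, "dy": -0.0005, "dz": 0, "rx": 0, "ry": 0, "rz": 0, "gripper": 0.62}, {"dx": -0.004, "dy": -0.0005, "dz": 0, "rx": 0, "ry": 0, "rz": 0, "gripper": 0.62}, {"dx": -0.004, "dy": -0.0005, "dz": 0, "rx": 0, "ry": 0, "rz": 0, "gripper": 0.62}, {"dx": -0.004, "dy": -0.0005, "dz": 0, "rx": 0, "ry": 0, "rz": 0, "gripper": 0.62}, {"dx": -0.004, "dy": -0.0005, "dz": 0, "rx": 0, "ry": 0, "rz": 0, "gripper": 0.62}, {"dx": -0.004, "dy": -0.0005, "dz": 0, "rx": 0, "ry": 0, "rz": 0, "gripper": 0.62}, {"dx": -0.004, "dy": -0.0005, "dz": 0, "rx": 0, "ry": 0, "rz": 0, "gripper": 0.62}]'

```text
t: 5.0
eef_pos: [480.2, -176.4, 83.7]
tcp_rot: [-1.571, 0.0, 1.698]
ft_force: [2.1, 0.0, 1.7]
opening: 0.619
```

```bash
python3 - <<'E'
from h import *
print(env.state()["eef_pos"],env.state()["tcp_rot"],env.state()["ft_force"])
for n in("top","scene","wrist"):
  cv2.imwrite(f"pics/{n}3.png",cv2.cvtColor(env.read_camera(n),cv2.COLOR_RGB2BGR))
a=cv2.imread("pics/scene3.png")[230:430,260:500]
cv2.imwrite("pics/scene3c.png",cv2.resize(a,None,fx=3,fy=3,interpolation=cv2.INTER_CUBIC))
E
```

```text
[ 480.2032889  -176.36205855   83.69787124] [-1.57093994e+00  6.36490155e-06  1.69806223e+00] [2.13451151 0.01180494 1.74611374]
```

View pics/scene3c.png

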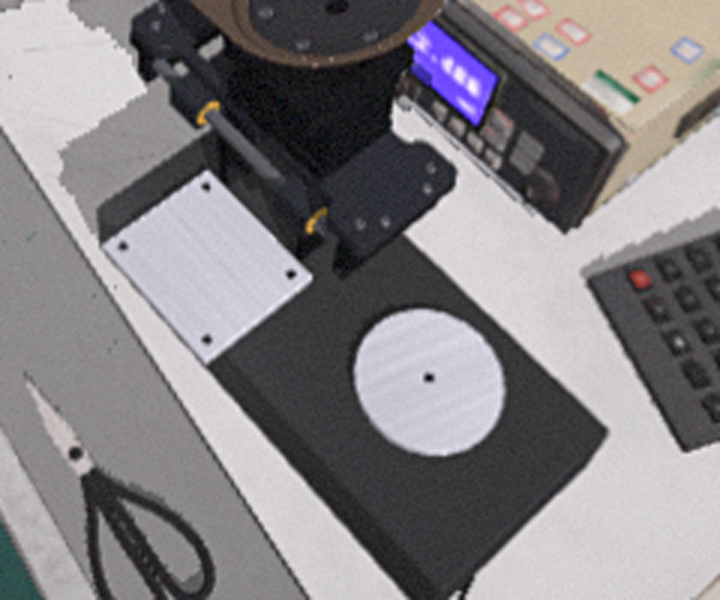

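View pics/wrist3.png

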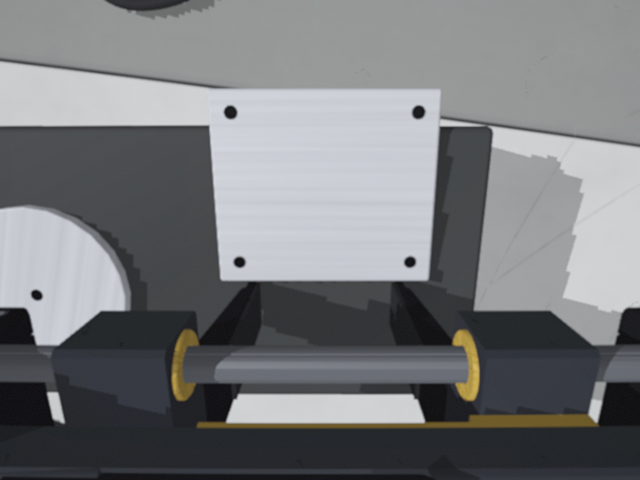

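Wrist view: plate is square to the front edge (its near side at row 89, slab edge at row 127). Both fingers are on its far side. I'll measure the overhang.

```bash
python3 - <<'E'
from h import *
np.set_printoptions(precision=2,suppress=True)
i=env.camera_info("wrist");R,C=wristpose(i,np.array([480.2,-176.36,83.7]),[-1.5709,0,1.698])
P=toplane(i,[(429,279),(220,280),(209,89),(440,90)],76,R,C)
E=toplane(i,[(100,126.5),(490,127.5)],70,R,C)
print(P[:,:2],rect(P,0,0));print(E)
y=np.radians(7.25);ex=np.array([np.cos(y),np.sin(y)])
c=P.mean(0)[:2];print("behind edge:",(c-E[:,:2])@ex,"slab x by old fit:",(c-[475,-245.8])@ex)
E
```

```text
[[ 461.26 -131.84]
 [ 473.39 -223.49]
 [ 394.43 -232.39]
 [ 383.38 -142.81]] (array([ 428.11, -182.63,   76.  ]), np.float64(79.04493444935734), np.float64(91.35253134490893), np.float64(7.290254749376397), np.float64(7.219736046229916))
[[ 414.28 -278.41   70.  ]
 [ 394.33 -117.72   70.  ]]
behind edge: [25.81 25.33] slab x by old fit: -38.53866414708028
```

Request:
jog_arm --series '[{"dx": -0.004, "dy": -0.0005, "dz": 0, "rx": 0, "ry": 0, "rz": 0, "gripper": 0.62}, {"dx": -0.004, "dy": -0.0005, "dz": 0, "rx": 0, "ry": 0, "rz": 0, "gripper": 0.62}, {"dx": -0.003, "dy": -0.0005, "dz": 0, "rx": 0, "ry": 0, "rz": 0, "gripper": 0.62}, {"dx": -0.002, "dy": 0, "dz": 0, "rx": 0, "ry": 0, "rz": 0, "gripper": 0.62}, {"dx": -0.001, "dy": 0, "dz": 0, "rx": 0, "ry": 0, "rz": 0, "gripper": 0.62}, {"dx": 0, "dy": 0, "dz": 0, "rx": 0, "ry": 0, "rz": 0, "gripper": 0.62}]'

```text
t: 5.75
eef_pos: [466.3, -177.8, 83.6]
tcp_rot: [-1.571, -0.0, 1.698]
ft_force: [-0.4, -0.6, 0.5]
opening: 0.623
```

```bash
python3 - <<'E'
from h import *
print(env.state()["eef_pos"],env.state()["tcp_rot"],env.state()["ft_force"])
for n in("wrist",):
  cv2.imwrite(f"pics/{n}4.png",cv2.cvtColor(env.read_camera(n),cv2.COLOR_RGB2BGR))
E
```

```text
[ 466.25826554 -177.75085683   83.6389298 ] [-1.57050079e+00 -2.95743100e-04  1.69796217e+00] [-0.35463316 -0.56484876  0.48225086]
```

View pics/wrist4.png

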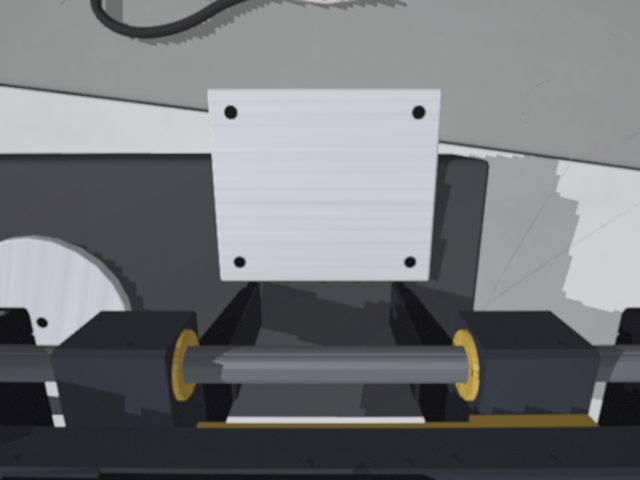

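Edge is now at row 155, with the plate unchanged against the fingers. I'll back off rearward, rise, and check.

Request:
jog_arm --series '[{"dx": 0.004, "dy": 0.0005, "dz": 0, "rx": 0, "ry": 0, "rz": 0, "gripper": 0.62}, {"dx": 0.006, "dy": 0.001, "dz": 0, "rx": 0, "ry": 0, "rz": 0, "gripper": 0.62}, {"dx": 0.008, "dy": 0.001, "dz": 0, "rx": 0, "ry": 0, "rz": 0, "gripper": 0.62}, {"dx": 0, "dy": 0, "dz": 0.02, "rx": 0, "ry": 0, "rz": 0, "gripper": 0.62}, {"dx": 0, "dy": 0, "dz": 0.04, "rx": 0, "ry": 0, "rz": 0, "gripper": 0.62}, {"dx": 0, "dy": 0, "dz": 0.04, "rx": 0, "ry": 0, "rz": 0, "gripper": 0.62}, {"dx": 0, "dy": 0, "dz": 0.04, "rx": 0, "ry": 0, "rz": 0, "gripper": 0.62}, {"dx": 0.03, "dy": 0, "dz": 0.01, "rx": 0, "ry": 0, "rz": 0, "gripper": 0.62}, {"dx": 0.03, "dy": 0, "dz": 0, "rx": 0, "ry": 0, "rz": 0, "gripper": 0.62}, {"dx": 0, "dy": 0, "dz": 0, "rx": 0, "ry": 0, "rz": 0, "gripper": 0.62}]'

```text
t: 6.8
eef_pos: [547.5, -175.2, 234.0]
tcp_rot: [-1.573, 0.001, 1.699]
ft_force: [-0.4, 0.3, -0.7]
opening: 0.619
```

```bash
python3 - <<'E'
from h import *
print(env.state()["eef_pos"],env.state()["tcp_rot"],env.state()["ft_force"])
for n in("wrist","scene"):
  cv2.imwrite(f"pics/{n}5.png",cv2.cvtColor(env.read_camera(n),cv2.COLOR_RGB2BGR))
E
```

```text
[ 547.45430274 -175.16735535  234.00101355] [-1.57278978e+00  9.15822947e-04  1.69907836e+00] [-0.39425376  0.2573686  -0.74589518]
```

View pics/wrist5.png

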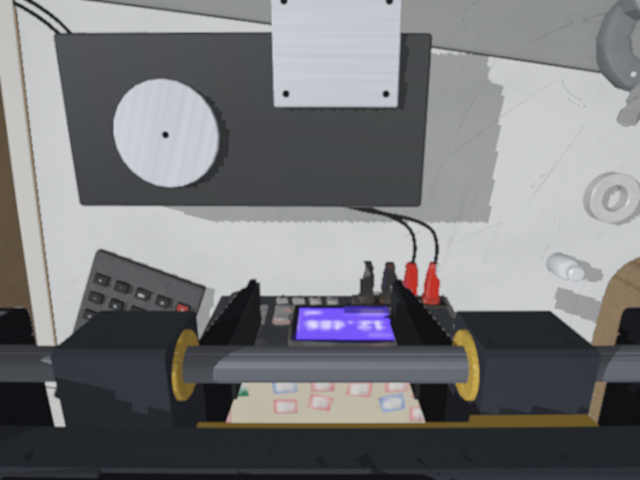

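View pics/scene5.png

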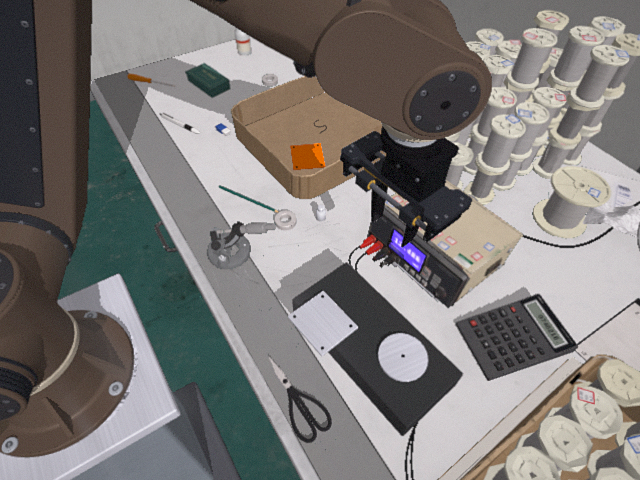

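```bash
python3 - <<'E'
from h import *
np.set_printoptions(precision=2,suppress=True)
i=env.camera_info("wrist");R,C=wristpose(i,np.array([547.45,-175.17,234]),[-1.5728,.0009,1.6991])
P=toplane(i,[(398,107),(274,107)],76,R,C)
S=toplane(i,[(421,206),(80,204.5),(56,34),(430,34.5)],70,R,C)
c,*r=rect(S,0,0);print(c,r)
y=np.radians(r[2]);ex=np.array([np.cos(y),np.sin(y)]);ey=np.array([-ex[1],ex[0]])
for p in P: print("rear corners slab xy",(p-c)[:2]@ex,(p-c)[:2]@ey)
print("disc",toplane(i,[(165,134.5)],76,R,C))
a=cv2.imread("pics/scene5.png")[255:405,280:470]
cv2.imwrite("pics/scene5c.png",cv2.resize(a,None,fx=4,fy=4,interpolation=cv2.INTER_CUBIC))
E
```

```text
[ 474.72 -245.29   70.  ] [np.float64(127.01662442074895), np.float64(276.20654150323367), np.float64(7.0400488812445445), np.float64(7.109786334819044)]
rear corners slab xy -12.511801664394705 115.29829873262138
rear corners slab xy -12.015875579759722 22.569814943378724
disc [[ 490.27 -305.02   76.  ]]
```

View pics/scene5c.png

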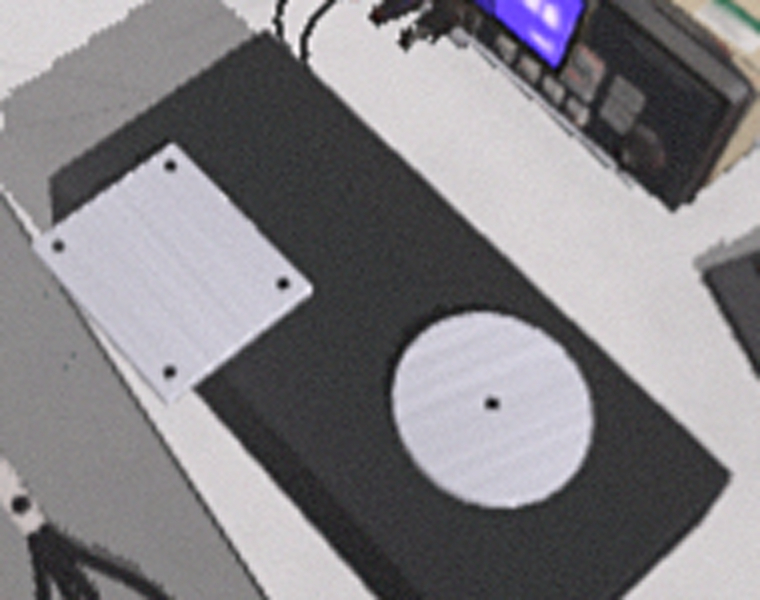

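Plate centre is at slab x ≈ -52 mm, y ≈ 69 mm, less than 1° off square. It lies flat, the disc is unmoved and the gripper is clear.

```bash
python3 -c "
from cell import env
print(env.job_done(),env.state()['t'])"
```

```text
the job is handed in; nothing more can be done
the job is handed in; nothing more can be done
```

I slid the silver plate about 63 mm straight towards the robot and handed the job in after about 7 s. I did this by lowering the two spread fingers behind its far side and pushing. Then I backed the fingers off and raised the gripper clear.

- **Position:** in the last wrist-camera check the plate's centre is at slab x ≈ -52 mm and y ≈ +69 mm. That is about 27 mm of overhang, within 1° of square.
- **Flatness:** the plate looks flat in the scene and wrist views. I did not measure its height or tilt separately.
- **Disc:** it reads (490.3, -305.0) mm, against (490.4, -305.3) mm before the push, so it did not move.
- **Disagreements:** midway, the finger position and the camera differed by about 2.5 mm on where the plate was. The slab's edges measured 3–4 mm short of the stated size, probably because the edges are rounded. Both are well inside the ±10 mm allowance.

The first two move calls were refused because they left out some fields; nothing moved.

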